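# Slide the fixture plate out to the mark and hold it

### The arm

A 6-joint arm with a two-finger parallel gripper is mounted at the origin on a cart in front of the work surface, level with it; the furniture and walls round the work are solid. World frame = base frame: x ahead of the robot, y to its left, z up, the work surface at z = 0. Lengths are in m, angles in rad, forces in N, time in s.
With the tool pointing down it reaches from about 0.375 to 0.825 m from the base axis. Payload 5.5 kg.
Tool frame: the origin (TCP) lies midway between the tips of the shut fingers; the grasp point (between the pads) lies 19 mm behind it; z points along the fingers, y is the line along which they close (so a half turn about z gives the same grasp; the last joint's range is limited). The gripper opens to 85 mm and grips with 20 to 120 N. Pads are 22 mm wide; open, the fingers measure 114 mm over their backs; the gripper's body (76 mm by 85 mm) begins 54 mm behind the grasp point. The pads swing forward as they close: fully open they stand 13 mm farther back than shut.
Start: joints at [-1.193, 0.314, -0.047, 1.21, 0, 1.571], TCP at [0.221, -0.558, 0.231] pointing down, gripper open.
Joint ranges: [-2.67, 2.67], [-0.69, 1.73], [-1.03, 1.25], [-2.08, 2.16], [-1.42, 1.45], [-3.14, 3.14]. Speed limits (rad/s): [2.39, 2.39, 3.01, 3.14, 3.14, 3.14].

### API

Orientations are given as a unit quaternion [x, y, z, w].
In Python, from workcell import env, eyes gives the robot as it stands. The module is installed in compiled form; this text tells all that it offers. Calls block until the motion is done:
- env.reach(position, orientation): joint-space move of the TCP to a pose.
- env.move_straight(position, ori=None, feed=0.15, threshold=None): straight line of the TCP; ori=None keeps the orientation; feed is the mean speed in m/s. With threshold (N) it stops when the force on the tool has changed by that much, and returns True; else False.
- env.goto_joints(angles): joint-space move.
- env.grip(opening): finger opening in m; the grip force is fixed at half the most; returns when the fingers have stopped.
- env.sleep(seconds).
- env.ik(position, orientation): joint angles nearest the present ones, or None.
- eyes.read_camera(name): name is "scene" or "top" or "wrist"; returns a dict with "frame" (400x640x3 uint8, red, green, blue), "K" (3x3 intrinsics, pixels), "eye" and "orientation" of the camera in the world. Camera axes: x right, y down, z forward; pixel columns grow to the right and rows downward; lengths in m; the calibration is good to about 2 mm. The wrist camera is an equidistant fisheye: a pixel r from the principal point sees the ray r / f radians off the axis. A picture is of the moment at which its call begins. There is no depth.
A pose or a line that the arm cannot do raises env.MotionError and nothing moves.
- env.hand_in(): hands the job in; it is judged then, once.
Readings, each from a call of its own:
- env.read_t(): time.
- env.read_q(): joint angles.
- env.read_qd(): joint speeds.
- env.read_joint_efforts(): joint torques, N m.
- env.read_position(): TCP position.
- env.read_eef_rot(): TCP orientation.
- env.read_ft_force(): force on the tool from outside, world axes, zero at the start.
- env.read_moment(): the same for the moment, N m.
- env.read_opening(): finger opening in m.
- env.read_gripper_force(): force on a finger pad.
Only numpy, scipy, OpenCV 4.12 (cv2) and the standard library are available. Lean on these libraries where they do the work, as an engineer would, in place of code of your own. Each camera call takes 0.05 s, during which the arm holds its last target. There are 200 camera calls.

### The job

Press both orange plugs on the metal fixture plate fully home while the plate still sits back on its grey stand; then, by the black bar at its rear, slide the plate straight out along the stand, without lifting or tipping it, until its front edge is level with the red line on the white gauge. So far out it would tip over the stand's end by itself, so finish while still holding the bar and keeping the plate flat on the stand: do not let go. Leave everything else on the bench where it is.

Things in the scene. Friction and masses are not known exactly. Their poses are not given: they have to be found in the camera images.
- stand: Grey fixed stand, 270 mm long (its x), 172 mm wide (y), flat top 60 mm above the bench. Origin: centre of its underside. +x is the way out: the plate slides along +x over the stand's end at x = +135 mm. Two guide strips, 7 mm high, leave a 126 mm wide channel on its top (3 mm play each side of the plate).
- plate: Loose aluminium fixture plate, 300 mm long (its x), 120 mm wide (y), 10 mm thick, 0.5 to 0.8 kg in all, flat in the stand's channel. Origin: centre of its underside; +x points to its front (outward) end, as the stand's +x. Starts with 10 to 45 mm past the stand's end; balances till about 150 mm; the mark lies at 175 to 205 mm. Bar at x = -120 mm; plugs at (20, 30) and (90, 30) mm.
- teal_handle: Teal tool handle, 170 x 31 mm, fixed in a black cradle on the plate along its x, centred at plate (55, -35) mm; its top is 26 mm above the plate's upper face. Origin at the middle of its underside.
- bar_top (a point): Middle of the top of the black flat-sided bar fixed across the rear of the plate: 18 mm thick along the plate's x, 80 mm long along its y, its top 42 mm above the plate's upper face. It can be pinched from above across its 18 mm.
- plate_corner (a point): Front corner of the plate on the gauge's side, on its upper face (plate x = +150 mm, y = +60 mm). Axes as the plate's.
- mark (a point): On the red line, at the white tab's edge next to the plate's path, 70 mm above the bench, level with the plate's upper face when it lies on the stand. Axes as the stand's: the red line runs along y, x is outward. The plate's front edge belongs at this point's x. The edge of the plate passes 8 mm from the tab.
- gauge: Fixed gauge beside the plate's path: post on a 44 x 40 mm foot with a white tab, 60 mm along x, 36 mm along y, 4 mm thick, its top 70 mm above the bench, a red line (3.5 mm wide) across its middle and black ticks every 10 mm. Origin: centre of the foot's underside. Axes as the stand's.
- plug_rear (a joint): How far the orange plug nearer the bar is pressed down: 0 = fully proud, 0.008 m = fully home on a stop. Starts between 0 and 0.003. It is tight (about 6 N moves it) and stays where it is left.
- plug_front (a joint): The same for the orange plug nearer the plate's front.
- plug_rear_top (a point): Centre of the round top (22 mm across, 6 mm thick) of the rear plug; it sinks as the plug is pressed and is 7.5 mm above the plate's upper face when fully home.
- plug_front_top (a point): The same for the front plug.
- mug: White mug, 97 mm tall, bystander. Origin at the middle of its underside.
- tape_roll: Roll of brown tape lying flat, 114 mm across, 48 mm high, bystander. Origin at the middle of its underside.
- glue_bottle: White glue bottle with red nozzle, 42 mm across, 121 mm tall, bystander. Origin at the middle of its underside.
- spray_cleaner: Pale blue spray bottle, 272 mm tall, bystander. Origin at the middle of its underside.
- marker: White felt marker with blue cap lying down, 147 mm long (its x), 20 mm high, bystander. Origin at the middle of its underside.

How it is judged:
On the way:
1. both orange plugs pressed fully home while the plate still sits back on the stand (less than 80 mm overhang) (value of joint each of plug_rear, plug_front above 0.0068 m and x of plate_corner in the frame of stand below 0.215 m), for 0.2 s.
At the end, for the whole second after the job is handed in: The fingers still hold the plate (over 1 N), which lies straight (within 0.05 rad) and flat (tilt under 0.04 rad, underside within 4 mm of the stand's top) and bears on the stand (over 1 N), at rest, its front edge within 5 mm of the red line, both plugs still home (within 1.2 mm of the stop) (value of joint each of plug_rear, plug_front above 0.0068 m and x of plate_corner in the frame of mark between -0.005 and 0.005 m and angle between the x axis of plate and the x axis of stand, either way round below 0.05 rad and angle between plate's own z axis and vertical below 0.04 rad and y of plate in the frame of stand between -0.008 and 0.008 m and z of plate in the frame of stand between 0.055 and 0.064 m and contact force between the fingers and plate above 1 N and contact force between plate and stand above 1 N and linear speed of plate below 0.01 m/s); the arm keeps its last pose, push and grip.
It fails at once if the plate tips or is lifted off the stand (angle between plate's own z axis and vertical above 0.12 rad or z of plate in the frame of stand above 0.08 m).
It fails at once if a bystander (mug, tape, glue, spray bottle, marker) is shifted by more than 20 mm (distance of any of mug, tape_roll, glue_bottle, spray_cleaner, marker from where it was at the start of the episode above 0.02 m).
It also fails if it takes over 48 s, if anything falls off the work surface, if the arm or the gripper's body presses on something with over 40 N, if the wrist force passes 120 N, or if a joint passes its speed limit or range.

## Working session

There is one attempt and no reset: what is moved stays moved. The work goes in short steps, each a Python script; the robot and the scene stay as the last script left them, time stands still between calls to the robot, and variables do not carry over. Pictures are saved under pics/ and viewed, at most 10 in all, crops included, and the job is handed in when it is done.

```bash
mkdir -p pics; python3 - <<'E'
from workcell import env, eyes
import cv2, numpy as np
for n in ("scene","top"):
    c=eyes.read_camera(n); cv2.imwrite(f"pics/{n}0.png",c["frame"][:,:,::-1]); np.savez(f"{n}0.npz",**c)
    print(n,c["K"].tolist(),c["eye"],c["orientation"])
print(env.read_t(),env.read_eef_rot())
E
```

```text
scene [[495.3581887588056, 0.0, 327.6554303734554], [0.0, 495.3581887588056, 197.54102092767613], [0.0, 0.0, 1.0]] [-0.07811535  1.07436295  0.69251528] [-0.21032106  0.81650603 -0.52335618  0.12321225]
top [[370.77926127553604, 0.0, 327.18773268718644], [0.0, 370.77926127553604, 193.99432755232758], [0.0, 0.0, 1.0]] [ 0.42367583 -0.0659547   1.23101751] [ 0.71114483 -0.70133462  0.0412045  -0.02655135]
0.1 [ 9.82209564e-01  1.87786577e-01 -1.38013548e-04 -7.45369344e-04]
```

View pics/top0.png

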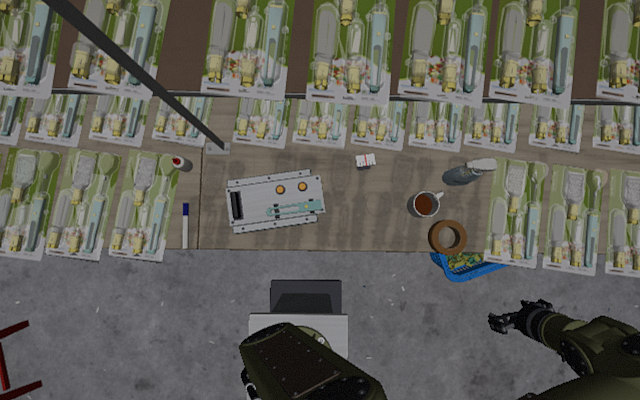

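View pics/scene0.png

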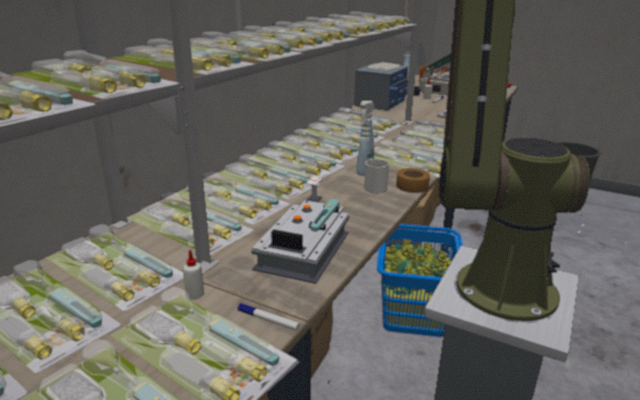

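The top view shows the plate at px x 228–325, y 170–230. The plugs are at (280,189) and (302,186), the bar at (237,205), and the gauge's red line at (365,160). The way out is roughly world -y. The scene view agrees and shows the glue bottle, mug, tape and spray bottle well clear.

```bash
cat > h.py <<'E'
from workcell import env, eyes
import cv2, numpy as np
from scipy.spatial.transform import Rotation as R
def ray(c,px,fish=False):
    K=c["K"]; p=(np.atleast_2d(px)-[K[0,2],K[1,2]])/[K[0,0],K[1,1]]
    if fish:
        r=np.linalg.norm(p,axis=1,keepdims=True)+1e-12
        d=np.hstack([p/r*np.sin(r),np.cos(r)])
    else: d=np.hstack([p,np.ones((len(p),1))])
    return R.from_quat(c["orientation"]).apply(d)
def plane(c,px,z,fish=False):
    d=ray(c,px,fish); e=np.asarray(c["eye"]); return e+d*((z-e[2])/d[:,2:])
def blobs(m,amin):
    n,_,s,ce=cv2.connectedComponentsWithStats(m.astype(np.uint8))
    return [(ce[i].round(2).tolist(),s[i].tolist()) for i in range(1,n) if s[i][4]>=amin]
def hsv(f): return cv2.split(cv2.cvtColor(f,cv2.COLOR_RGB2HSV))
def fit2(A,B):  # rigid 2D B=R A+t
    a,b=A.mean(0),B.mean(0); H=(A-a),(B-b)
    th=np.arctan2((H[0][:,0]*H[1][:,1]-H[0][:,1]*H[1][:,0]).sum(),(H[0]*H[1]).sum())
    M=np.array([[np.cos(th),-np.sin(th)],[np.sin(th),np.cos(th)]]); return th,M,b-M@a
def down(yaw): # tool down; closing line y along world angle yaw
    y=np.array([np.cos(yaw),np.sin(yaw),0]); z=np.array([0,0,-1.]); x=np.cross(y,z)
    return R.from_matrix(np.c_[x,y,z]).as_quat()
E
python3 - <<'E'
from h import *
c=dict(np.load("top0.npz")); f=c["frame"]; h,s,v=hsv(f)
roi=np.zeros(h.shape,bool); roi[155:240,215:385]=1
o=blobs(roi&(h>4)&(h<18)&(s>150)&(v>120),8); r=blobs(roi&((h<4)|(h>174))&(s>110)&(v>100),3); k=blobs(roi&(v<50),40)
print(o);print(r);print(k)
P=sorted([b[0] for b in o])
A=np.array([[20,30],[90,30],[-120,0]])/1000
if len(P)==2:
    B=np.vstack([plane(c,P,0.083)[:,:2],plane(c,[k[0][0]],0.1)[:,:2]])
    th,M,t=fit2(A,B); print(B,th,t,(A@M.T+t-B))
if r: print(plane(c,[r[0][0]],.07))
for n,p in dict(bar=(-.12,0),mid=(0,0),front=(.15,0)).items():
    print(n,M@np.array(p)+t)
print(R.from_quat(env.read_eef_rot()).as_matrix())
b=M@np.array([.0,0])+t
for z in (.3,.4): print(env.ik([b[0],b[1],z],down(th)),env.ik([b[0],b[1],z],down(th+np.pi)))
E
```

```text
[]
[([365.0, 158.0], [365, 156, 1, 5, 5]), ([366.0, 163.5], [366, 162, 1, 4, 4])]
[([235.63, 205.27], [230, 192, 12, 28, 215])]
[[ 0.65237885 -0.20821686  0.07      ]]Traceback (most recent call last):
  File "<stdin>", line 13, in <module>
NameError: name 'M' is not defined
```

```bash
python3 - <<'E'
from h import *
c=dict(np.load("top0.npz")); f=c["frame"]; h,s,v=hsv(f)
print(f[189,280],f[186,302],h[189,280],s[189,280],v[189,280])
roi=np.zeros(h.shape,bool); roi[178:198,268:312]=1
o=blobs(roi&(s>90)&(h<25)&(v>70),8);print(o)
P=sorted([b[0] for b in o])
A=np.array([[20,30],[90,30],[-120,0]])/1000
B=np.vstack([plane(c,P,0.083)[:,:2],plane(c,[[235.63,205.27]],0.1)[:,:2]])
th,M,t=fit2(A,B); print(B,th,t,(A@M.T+t-B))
for n,p in dict(bar=(-.12,0),mid=(0,0),front=(.15,0)).items(): print(n,M@np.array(p)+t)
print(plane(c,[[365.5,165.5]],.07))
print(R.from_quat(env.read_eef_rot()).as_matrix())
b=M@np.array([.0,0])+t
for z in (.3,.4): print(env.ik([b[0],b[1],z],down(th)),env.ik([b[0],b[1],z],down(th+np.pi)))
E
```

```text
[166 125  61] [164 124  60] 18 161 166
[([301.77, 186.0], [298, 183, 8, 7, 44]), ([279.5, 189.13], [276, 186, 8, 7, 46])]
[[ 0.54721064  0.05929222]
 [ 0.55806018 -0.00960587]
 [ 0.49401701  0.18921504]] -1.3997674749350182 [0.51395506 0.07294517] [[-0.00028935 -0.00094937]
 [ 0.00077485 -0.00102999]
 [-0.0004855   0.00197936]]
bar [0.49353151 0.19119439]
mid [0.51395506 0.07294517]
front [ 0.5394845  -0.07486636]
[[ 0.62824238 -0.2098838   0.07      ]]
[[ 9.29472365e-01  3.68891337e-01 -5.51057168e-04]
 [ 3.68891749e-01 -9.29471292e-01  1.41238361e-03]
 [ 8.82426122e-06 -1.51605198e-03 -9.99998851e-01]]
[ 0.14098744  0.14111059 -0.11006246  1.31962328  0.          3.11155124] [ 0.14098744  0.14111059 -0.11006246  1.31962328  0.         -0.03004141]
[0.14098744 0.14738688 0.12146957 1.54487902 0.         3.11155124] [ 0.14098744  0.14738688  0.12146957  1.54487902  0.         -0.03004141]
```

```bash
python3 - <<'E'
from h import *
th=-1.39977
env.grip(0.0)
env.reach([0.55,-0.03,0.28],down(th+np.pi))
c=eyes.read_camera("wrist"); np.savez("w1.npz",**c); cv2.imwrite("pics/w1.png",c["frame"][:,:,::-1])
print(c["K"].tolist(),c["eye"],R.from_quat(c["orientation"]).as_matrix().round(3),env.read_t(),env.read_position())
E
```

```text
[[309.70691628693146, 0.0, 321.08287455245176], [0.0, 309.70691628693146, 198.0880373863528], [0.0, 0.0, 1.0]] [ 0.48295582 -0.04219626  0.42283273] [[-0.168  0.95   0.265]
 [ 0.986  0.162  0.045]
 [-0.     0.269 -0.963]] 3.1417 [ 0.54996277 -0.03072392  0.27991523]
```

View pics/w1.png

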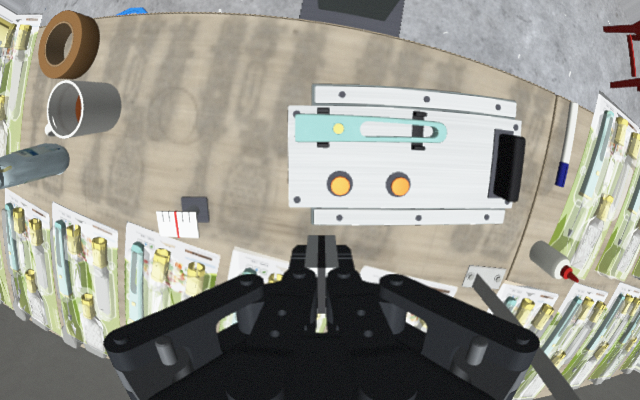

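The wrist view shows the front plug at (340,186), the rear plug at (399,186), and the bar at about x 494–524, y 130–202. The plate's front edge is at about x 290, and the gauge's red line is at (176, 211–238).

```bash
cat > meas.py <<'E'
from h import *
def measure(c,pr=(320,420,165,205),rr=(150,205,200,245),zp=0.083):
    f=c["frame"]; h,s,v=hsv(f); Y,X=np.mgrid[:400,:640]
    def box(b): return (X>=b[0])&(X<b[1])&(Y>=b[2])&(Y<b[3])
    o=blobs(box(pr)&(s>120)&(h<28)&(v>70),60)
    red=box(rr)&((h<8)|(h>172))&(s>90)&(v>90)
    ys,xs=np.nonzero(red); W=plane(c,np.c_[xs,ys],.07,True)[:,:2]
    return o,plane(c,[b[0] for b in o],zp,True),W
if __name__=="__main__":
    c=dict(np.load("w1.npz")); o,P,W=measure(c); print(o,P)
    th=np.arctan2(*(P[0]-P[1])[[1,0]]) if P[0,1]<P[1,1] else np.arctan2(*(P[1]-P[0])[[1,0]])
    print("plug dist",np.linalg.norm(P[0]-P[1]),"th",th)
    u,s_,vt=np.linalg.svd(W-W.mean(0)); print("red",len(W),W.mean(0),"dir",np.arctan2(vt[0][1],vt[0][0]))
    # plate front edge: brightness step per row along the row, subpixel
    g=cv2.cvtColor(c["frame"],cv2.COLOR_RGB2GRAY).astype(float)
    e=[]
    for y in list(range(150,200,3)):
        d=np.diff(g[y,278:304]); i=np.argmax(np.abs(d)); e.append([278+i+1-.5+0,y])
    E=plane(c,e,.07,True)[:,:2]; print(np.array(e)[::4].tolist()); 
    u,s_,vt=np.linalg.svd(E-E.mean(0)); print("edge",E.mean(0),np.arctan2(vt[0][1],vt[0][0]),s_)
    # black bar top contour
    m=np.zeros(g.shape,np.uint8); m[120:210,480:535]=(g[120:210,480:535]<60)
    print("bar",blobs(m,100))
    cv2.imwrite("pics/barcrop.png",cv2.resize(c["frame"][100:220,280:540,::-1],None,fx=3,fy=3,interpolation=cv2.INTER_CUBIC))
E
python3 meas.py
```

```text
[([339.81, 185.3], [331, 176, 19, 19, 291]), ([399.56, 185.92], [391, 177, 18, 19, 260])] [[ 0.5580723  -0.00803559  0.083     ]
 [ 0.54684009  0.06031184  0.083     ]]
plug dist 0.06926423148214014 th -1.4079122632882568
red 49 [ 0.64584047 -0.20751351] dir 0.1642090014039699
[[287.5, 150.0], [288.5, 162.0], [288.5, 174.0], [287.5, 186.0], [293.5, 198.0]]
edge [ 0.55782561 -0.0680911 ] 0.17289338747846453 [0.07208265 0.00631013]
bar [([508.75, 166.66], [493, 134, 32, 68, 1645])]
```

View pics/barcrop.png

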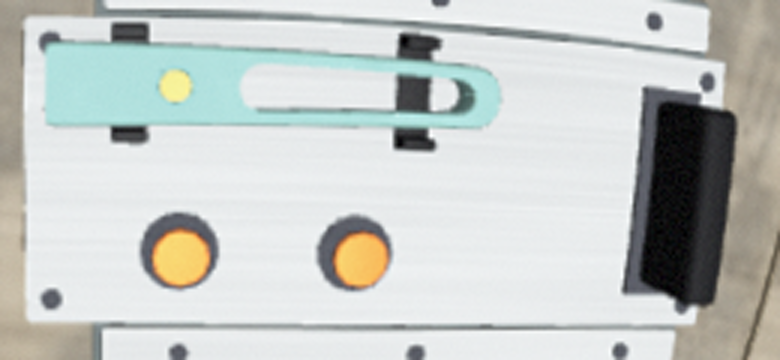

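```bash
python3 - <<'E'
from h import *
th=-1.403; q=down(th+np.pi)
for p in ([.5581,-.0080],[.5468,.0603]):
    env.move_straight([*p,0.13],q,feed=.15) if env.read_position()[2]<.2 else env.reach([*p,0.13],q)
    env.move_straight([*p,0.096],q,feed=.1)
    f0=env.read_ft_force()
    hit=env.move_straight([*p,0.070],q,feed=.02,threshold=22)
    print(hit,env.read_position(),env.read_ft_force()-f0,env.read_t())
    env.sleep(.2); print(env.read_position()[2],(env.read_ft_force()-f0)[2])
    env.move_straight([*p,0.13],q,feed=.15)
env.reach([.51,.09,.30],q); env.grip(.085)
c=eyes.read_camera("wrist"); np.savez("w2.npz",**c)
cv2.imwrite("pics/w2.png",c["frame"][:,:,::-1]); print(env.read_t())
E
```

```text
True [ 0.55807817 -0.00799604  0.07750833] [-1.24021241 -0.33430859  6.14156425] 5.225
0.0775232768141603 7.02785833484023
True [0.54677921 0.06032885 0.07750087] [-1.3394369   1.60263232  6.62759296] 7.95
0.07751617094553215 6.181645556024781
10.225
```

View pics/w2.png

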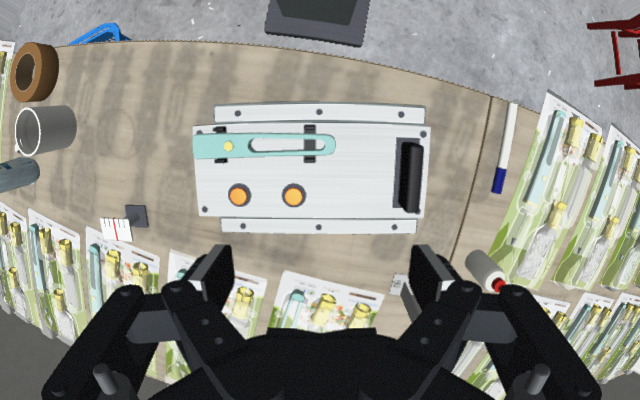

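The plugs both stopped on the 77.5 mm home height, so they are pressed in. The view shows the plugs at (238,196) and (293,196), the bar at x 400–422, y 140–212, and the strip screws at (221..402,112) and (243..395,226).

```bash
python3 - <<'E'
from meas import *
c=dict(np.load("w2.npz")); o,P,W=measure(c,(220,315,180,212),(95,135,210,245),.0775); print(o,P,np.linalg.norm(P[0]-P[1]))
P=P[np.argsort(P[:,1])]; d=P[0]-P[1]; print("th plugs",np.arctan2(d[1],d[0]))
u,s,vt=np.linalg.svd(W-W.mean(0)); print("red",len(W),W.mean(0),np.arctan2(vt[0][1],vt[0][0]))
g=cv2.cvtColor(c["frame"],cv2.COLOR_RGB2GRAY)
for bx in ((215,425,104,122),(222,415,220,234)):
    m=np.zeros_like(g); m[bx[2]:bx[3],bx[0]:bx[1]]=g[bx[2]:bx[3],bx[0]:bx[1]]<120
    S=[b for b in blobs(m,8) if b[1][2]<10 and b[1][3]<10]; print([b[0] for b in S])
    if len(S)>1:
        X=plane(c,[b[0] for b in S],.067,True)[:,:2]; u,s,vt=np.linalg.svd(X-X.mean(0)); print("strip",X.tolist(),np.arctan2(vt[0][1],vt[0][0]))
# bar top: dark mask; its upper face lies on the image-left... print column profile
print(g[175,385:435].tolist())
for th in (-1.403,):
    M=np.array([[np.cos(th),-np.sin(th)],[np.sin(th),np.cos(th)]]); mid=P[:,:2].mean(0)
    print("bar",mid+M@[-.175,-.03],"plate",mid+M@[-.055,-.03],"corner",mid+M@[.095,.03])
    print("bar px rays z=.112:",plane(c,[[400,140],[400,210],[422,140],[422,212]],.112,True)[:,:2].tolist())
E
```

```text
[([238.07, 195.67], [230, 187, 17, 18, 235]), ([293.05, 196.06], [285, 188, 18, 17, 245])] [[ 0.55778574 -0.00755824  0.0775    ]
 [ 0.54676579  0.06117409  0.0775    ]] 0.06961014449237712
th plugs -1.4118178874170846
red 30 [ 0.64671024 -0.20758027] 0.1594983025491591
[[237.22, 112.91], [318.75, 111.75], [400.83, 114.0]]
strip [[0.4565459130231428, -0.023587866633795765], [0.44102766637444696, 0.07537145552349009], [0.4247623292879513, 0.1745497199412391]] 1.72985491673737
[[242.5, 225.5], [318.22, 226.94], [394.0, 226.5]]
strip [[0.6009946946714988, -0.00042850706254878024], [0.5854442527016567, 0.0987897143225805], [0.5689208934405816, 0.19756716993026902]] 1.7313912942642777
[226, 226, 227, 227, 228, 227, 228, 229, 227, 180, 93, 89, 96, 90, 63, 36, 5, 11, 10, 13, 11, 12, 16, 27, 45, 57, 72, 72, 70, 64, 63, 57, 57, 49, 47, 41, 93, 174, 231, 231, 229, 230, 201, 160, 153, 151, 156, 153, 156, 158]
bar [0.49347035 0.19433978] plate [0.51351155 0.07602516] corner [ 0.59772037 -0.06184752]
bar px rays z=.112: [[0.455037008456214, 0.16772973421124215], [0.5330318759705026, 0.18554581821444574], [0.44989829417777616, 0.19271053346316225], [0.5311352219501162, 0.21278596246251602]]
```

```bash
python3 - <<'E'
from meas import *
th=-1.411; q=down(th+np.pi); u=np.array([np.cos(th),np.sin(th)]); M=np.c_[u,[-u[1],u[0]]]
mid=np.array([.55228,.02681]); bar=mid+M@[-.175,-.03]; print(bar)
env.reach([*bar,.15],q)
f0=env.read_ft_force()
print(env.move_straight([*bar,.085],q,feed=.1,threshold=12),env.read_position())
env.grip(0.0)
print("grip",env.read_opening(),env.read_gripper_force(),env.read_ft_force()-f0,env.read_t())
p=env.read_position()
for k,d in enumerate((.05,.10,.142)):
    env.move_straight([*(p[:2]+u*d),p[2]],q,feed=.06)
    print(d,env.read_position(),env.read_ft_force()-f0,env.read_opening())
env.sleep(.2)
for n in ("wrist","top"):
    c=eyes.read_camera(n); np.savez(n+"3.npz",**c); f=c["frame"][:,:,::-1]
    cv2.imwrite(f"pics/{n}3.png",f if n=="wrist" else cv2.resize(f[140:250,215:395],None,fx=4,fy=4,interpolation=cv2.INTER_CUBIC))
print(env.read_t(),env.read_ft_force()-f0)
E
```

```text
[0.49481671 0.19480694]
False [0.49545872 0.19484366 0.08568726]
grip 0.016548745313133148 59.54493999481201 [-0.15483199 -0.60239421  3.05390325] 12.4083
0.05 [0.50310674 0.14527504 0.08534692] [-0.35167156  1.48623576  2.05402907] 0.017041119505332374
0.1 [0.51095562 0.09582957 0.08532065] [-0.8017245   2.68656393  2.73354311] 0.016823776898078912
0.142 [0.51771683 0.05488658 0.08541826] [-1.08402654  3.94071471  2.54763232] 0.01717536718315117
15.525 [-0.05175139  5.11576324  3.52603676]
```

View pics/wrist3.png

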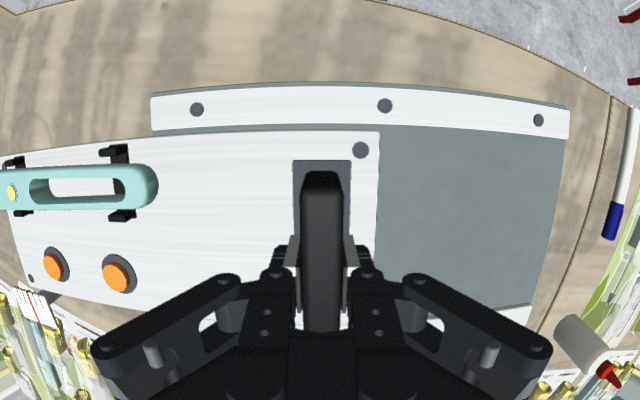

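View pics/top3.png

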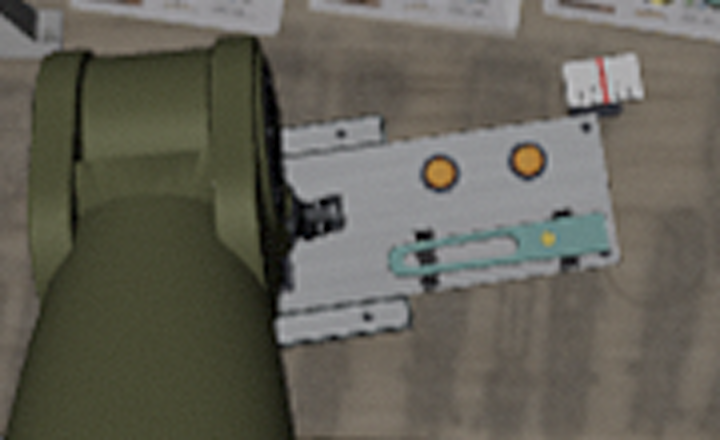

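Wrist view: the bar is held centrally, with plugs at (54,265) and (117,275) and the red line at about (30–45, 295–325). The top crop shows the front corner at about (599,112), just short of the red line running (600,58) to (606,103).

```bash
python3 - <<'E'
from meas import *
th=-1.411; u=np.array([np.cos(th),np.sin(th)])
for n,pr,rr in (("wrist",(35,140,240,300),(15,55,288,332)),("top",(315,355,172,192),(355,377,150,170))):
    c=dict(np.load(n+"3.npz")); f=c["frame"]; h,s,v=hsv(f); fi=n=="wrist"; Y,X=np.mgrid[:400,:640]
    box=lambda b:(X>=b[0])&(X<b[1])&(Y>=b[2])&(Y<b[3])
    o=[b for b in blobs(box(pr)&(s>(120 if fi else 100))&(h<28)&(v>70),15)]
    P=plane(c,[b[0] for b in o],.0775,fi)[:,:2]; P=P[np.argsort(P[:,1])]
    ys,xs=np.nonzero(box(rr)&((h<8)|(h>172))&(s>100)&(v>90)); W=plane(c,np.c_[xs,ys],.07,fi)[:,:2]
    d=P[0]-P[-1]
    print(n,o,np.linalg.norm(d),"th",np.arctan2(d[1],d[0]),"front",P.mean(0)@u+.095,"red",len(W),W.mean(0),np.median(W@u),(W@u).std(),"gap",np.mean(W@u)-(P.mean(0)@u+.095))
    if not fi:
        # direct front edge in top view (plate row band), steps along rows
        g=cv2.cvtColor(f,cv2.COLOR_RGB2GRAY).astype(float); e=[]
        for y in range(171,191):
            r=g[y,355:375]; i=np.argmin(np.diff(r)); e.append([355+i+.5,y])
        E=plane(c,e,.07)[:,:2]; print("edge",np.round(E@u,4).tolist())
E
```

```text
wrist [([53.07, 266.16], [43, 254, 21, 26, 374]), ([115.77, 276.24], [103, 262, 27, 30, 591])] 0.06869727203955495 th -1.4105950991311975 front 0.2949896343322397 red 43 [ 0.64625149 -0.2081887 ] 0.3084239891015454 0.0009453666017454541 gap 0.013376359935716509
top [([346.43, 179.67], [343, 176, 8, 8, 49]), ([324.5, 182.71], [321, 179, 8, 8, 48])] 0.06958037479490822 th -1.4164984197450843 front 0.2997825791052382 red 13 [ 0.64694346 -0.20921369] 0.309504339984048 0.001045602723390979 gap 0.00970545538237716
edge [0.2887, 0.2882, 0.3003, 0.2998, 0.2993, 0.2988, 0.3014, 0.3009, 0.3004, 0.2999, 0.2994, 0.3021, 0.3016, 0.3011, 0.3006, 0.3001, 0.2996, 0.2991, 0.2986, 0.3012]
```

```bash
python3 - <<'E'
from meas import *
th=-1.411; q=down(th+np.pi); u=np.array([np.cos(th),np.sin(th)])
p=env.read_position(); print(p)
env.move_straight([*(p[:2]+u*.0098),p[2]],q,feed=.04); env.sleep(.4)
p2=env.read_position(); print(p2,(p2-p)[:2]@u,env.read_ft_force(),env.read_opening(),env.read_gripper_force())
c=eyes.read_camera("top"); f=c["frame"]; h,s,v=hsv(f); roi=np.zeros(h.shape,bool); roi[170:192,315:362]=1
P=plane(c,[b[0] for b in blobs(roi&(s>100)&(h<28)&(v>70),15)],.0775)[:,:2]
roi[:]=0; roi[150:170,355:377]=1; ys,xs=np.nonzero(roi&((h<8)|(h>172))&(s>100)&(v>90)); W=plane(c,np.c_[xs,ys],.07)[:,:2]
print(P,"gap",W.mean(0)@u-P.mean(0)@u-.095,env.read_t())
cv2.imwrite("pics/top4.png",cv2.resize(f[145:200,300:390,::-1],None,fx=8,fy=8,interpolation=cv2.INTER_CUBIC))
E
```

```text
[0.51775739 0.05489569 0.08540333]
[0.5193399  0.04512955 0.08539866] 0.009893512915573234 [0.37464581 2.95040112 4.25266408] 0.016850604630422813 59.49617564678192
[[ 0.58292895 -0.15887677]
 [ 0.5717536  -0.09008557]] gap -0.0002720962329549881 16.3667
```

View pics/top4.png

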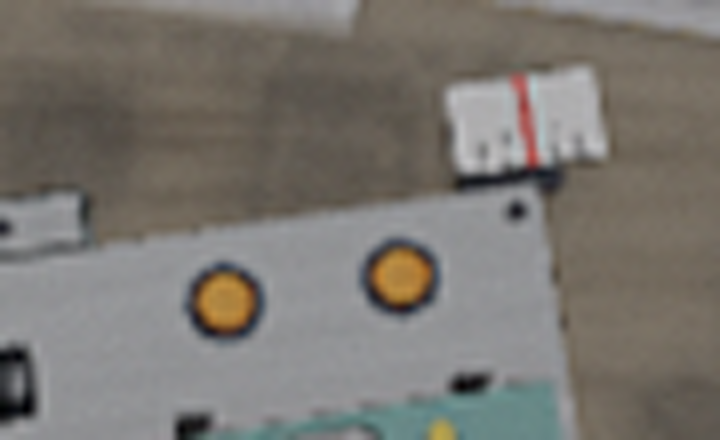

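The plate's front corner, at about (537,185), is in line with the red line, which ends at about (533,165). The measured gap is -0.3 mm, and the bar is still gripped at 60 N.

```bash
python3 -c "
from workcell import env
print(env.hand_in())"
```

```text
the job is handed in; nothing more can be done
None
```

I handed the job in with both plugs pressed home, the plate slid out to the red line (measured gap about 0.3 mm) and the bar still gripped at about 60 N; the hand-in call didn't report a verdict.

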